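Sort the salvaged gear motors into their holders

TASK

Three gear motors taken out of robot vacuums stand among other parts on the repair bench. Put each motor, one after another, into the holder of its size (the slimmest into the smallest pocket, the middle one into the middle pocket, the thickest into the largest), standing upright with shaft up and its foot down on the pocket's floor. Do not let a motor fall over, and leave the screw jar, wheel, fan and screwdriver where they are.

Things in the scene. Friction and masses are not known exactly. Their poses are not given: they have to be found in the camera images.
- motor_small_center (a point): The small gear motor, standing upright on the bench, loose: an upright round metal body 26 mm in diameter and 52 mm tall (bright steel can below, dark gearbox above), with a thin brass shaft (6 mm across, off-centre) sticking 12 mm out of the top, 64 mm tall in all. The point is on the axis of the body, half-way up the overall height (32 mm above its foot); z is up along the body.
- motor_medium_center (a point): The medium gear motor, standing upright on the bench, loose: an upright round metal body 36 mm in diameter and 58 mm tall (bright steel can below, dark gearbox above), with a thin brass shaft (6 mm across, off-centre) sticking 12 mm out of the top, 70 mm tall in all. The point is on the axis of the body, half-way up the overall height (35 mm above its foot); z is up along the body.
- motor_large_center (a point): The large gear motor, standing upright on the bench, loose: an upright round metal body 46 mm in diameter and 64 mm tall (bright steel can below, dark gearbox above), with a thin brass shaft (6 mm across, off-centre) sticking 12 mm out of the top, 76 mm tall in all. The point is on the axis of the body, half-way up the overall height (38 mm above its foot); z is up along the body.
- holder_small_pocket (a point): Motor holder for the small motor, fixed to the bench: a flat grey plastic plate, 68 x 68 mm and 12 mm high, with one round pocket 42 mm in diameter and 8 mm deep in its middle, the pocket's floor black. The point is the centre of the pocket's floor, 4 mm above the bench; z is up, x and y along the plate's sides.
- holder_medium_pocket (a point): Motor holder for the medium motor, fixed to the bench: a flat grey plastic plate, 78 x 78 mm and 12 mm high, with one round pocket 52 mm in diameter and 8 mm deep in its middle, the pocket's floor black. The point is the centre of the pocket's floor, 4 mm above the bench; z is up, x and y along the plate's sides.
- holder_large_pocket (a point): Motor holder for the large motor, fixed to the bench: a flat grey plastic plate, 88 x 88 mm and 12 mm high, with one round pocket 62 mm in diameter and 8 mm deep in its middle, the pocket's floor black. The point is the centre of the pocket's floor, 4 mm above the bench; z is up, x and y along the plate's sides.
- jar_center (a point): Bystander: small clear plastic screw jar with a white lid, standing upright, 36 mm in diameter and 56 mm tall, no shaft. The point is its centre, half-way up.
- wheel_center (a point): Bystander: drive wheel with black rubber tyre and grey hub, lying flat, 66 mm in diameter, 26 mm high (30 mm at the hub). The point is on its axis, 13 mm up.
- fan_center (a point): Bystander: black square fan lying flat, 66 x 66 mm, 22 mm high (24 mm at its hub). The point is its centre, 11 mm up.
- screwdriver_grip (a point): Bystander: screwdriver with a red handle, 170 mm long, lying on the bench. The point is at the middle of its handle; x points from the handle to the tip.
There are look-alikes about, which are no part of the job. What is shaped like the part that bears motor_medium_center but blue is not meant.

How it is judged:
By the outcome, as a careful person would: the job done as asked, in the order asked, and still so for the second after the job is handed in, with the robot touching nothing.
It also fails if it takes over 83 s, if anything falls off the work surface, if the arm or the gripper's body presses on something with over 40 N, if the wrist force passes 120 N, or if a joint passes its speed limit or range.

ROBOT

A 7-joint arm with a two-finger parallel gripper is mounted at the origin on the work surface. World frame = base frame: x ahead of the robot, y to its left, z up, the work surface at z = 0. Lengths are in mm, angles in rad, forces in N, time in s.
With the tool pointing down it reaches from about 400 to 850 mm from the base axis. Payload 6.9 kg.
Tool frame: the origin (TCP) lies midway between the tips of the shut fingers; the grasp point (between the pads) lies 19 mm behind it; z points along the fingers, y is the line along which they close (so a half turn about z gives the same grasp; the last joint's range is limited). The gripper opens to 85 mm and grips with 20 to 120 N. Pads are 22 mm wide; open, the fingers measure 114 mm over their backs; the gripper's body (76 mm by 85 mm) begins 54 mm behind the grasp point. The pads swing forward as they close: fully open they stand 13 mm farther back than shut.
Start: joints at [-1.131, 0.507, -0.238, 1.5, 0.126, 1.149, -0.155], TCP at [204.79, 590.485, 231.275] pointing down, gripper open.
Joint ranges: [-3.08, 3.08], [-0.24, 2.05], [-1.43, 1.35], [0, 2.5], [-1.52, 4.66], [0.17, 1.96], [-2.89, 2.89]. Speed limits (rad/s): [2.39, 2.39, 3.14, 3.14, 3.14, 3.14, 3.14].

INTERFACE

Orientations are given as a 3x3 rotation matrix whose columns are the frame's x, y, z axes.
In Python, from station import arm gives the robot as it stands.
- The arm moves only by the tool carry_out, never from a script. Its argument "moves" is a list of rows, each an object with "offset": the shift along the tool's x, y, z in units of 500 mm (1.0 is 500 mm), a list of three; "twist": the turn about the tool's z in units of 8 degrees (1.0 is 8 degrees). In form: [{"offset": [tx, ty, tz], "twist": twist}, ...]. A call has 1 to 12 rows; each row shifts and turns the commanded pose from where the row before left it, along the tool's axes as they then stand; what a row does not reach is not made up. A row lasts 1/10 s, in which the tool goes at most 50 mm and 8.59 degrees, less where a joint would pass 70% of its speed; a pose out of reach is approached as far as the arm can. A call with a number of a shift or a turn outside -1 to 1 is refused whole. A call with a gripper value outside its range is refused whole. "hand" is the closure, from 0 (fully open) to 1 (shut), set as the call begins (left out, the last holds). The fingers move at their own pace and stop on an object; the grip force is fixed at half the most. Time passes only in rows, so rows that do not move let the fingers close. It gives the time, the measured TCP pose, the force, the opening and the grip force at its end, in the units of the state.
- arm.get_state(): the state, without advancing time (a new reading comes with each control period).
- arm.get_image(name): name is "scene" or "top" or "wrist"; returns the picture (384x512x3 uint8, blue, green, red); there is no depth.
- arm.camera_model(name): a dict with "camera_matrix" (3x3 intrinsics, pixels), "k1" (the pictures are not rectified: a ray, as slopes to the right and down, at radius r is drawn at 1 + k1 r^2 times it, then the intrinsics apply), "xyz" and "orientation" of the camera in the world. Camera axes: x right, y down, z forward; pixel columns grow to the right and rows downward; lengths in mm; the calibration is good to about 2 mm. A picture is of the moment at which its call begins: read the wrist's pose just before it. camera_model takes no time and is no camera call; for the wrist camera it gives the pose at the moment of the call.
- arm.sign_off(): hands the job in; it is judged then, once.
The state is a dict: "time_s": time; "joint_positions": joint angles; "qvel": joint speeds; "effort": joint torques, N m; "eef_pos": TCP position; "eef_rot": TCP orientation; "ft_force": force on the tool from outside, world axes, zero at the start; "torque": the same for the moment, N m; "opening": finger opening in mm; "gripper_force": force on a finger pad.
Only numpy, scipy, OpenCV 4.12 (cv2) and the standard library are available. Lean on these libraries where they do the work, as an engineer would, in place of code of your own. Each camera call takes 0.05 s, during which the arm holds its last target. There are 200 camera calls.

## Working session

There is one attempt and no reset: what is moved stays moved. The work goes in short steps, Python scripts to look and compute and a tool call to move; the robot and the scene stay as the last step left them, time stands still between calls to the robot, and variables do not carry over. Pictures are saved under pics/ and viewed, at most 14 in all, crops included, and the job is handed in when it is done.

Besides the shell and the picture viewer there is one more tool, called after "Emit:" by a JSON object that holds its "method" and its "body". carry_out: Moves the arm, as the interface text tells. Shifts and turns lie within -1 to 1; 1 stands for 500 mm of shift or 8 degrees of turn. Its arguments: {"type":"object","properties":{"moves":{"type":"array","items":{"type":"object","properties":{"offset":{"type":"array","items":{"type":"number"}},"twist":{"type":"number"}}}},"hand":{"type":"number"}},"required":["moves"]}

```bash
mkdir -p pics; ls
cat > h.py <<'E'
import numpy as np, cv2
from station import arm
def snap(name,f):
    m=arm.camera_model(name); im=arm.get_image(name); cv2.imwrite('pics/'+f,im); return m,im
def px2w(m,u,v,z):
    K=np.array(m["camera_matrix"],float); k=m["k1"]
    d=np.linalg.inv(K)@[u,v,1]; s=d[:2].copy()
    for _ in range(30): s=d[:2]/(1+k*(s@s))
    r=np.array(m["orientation"])@[s[0],s[1],1]; c=np.array(m["xyz"])
    return (c+r*(z-c[2])/r[2]).round(1)
E
python3 - <<'E'
from h import *
for n in("top","scene"):
    m,im=snap(n,n+'0.png'); print(m)
    cv2.imwrite('pics/%s0b.png'%n,cv2.resize(im,(800,600),interpolation=cv2.INTER_CUBIC))
s=arm.get_state();print(s['time_s'],s['eef_pos'],s['eef_rot'],s['opening'])
E
```

```text
pics
{'camera_matrix': array([[488.60419336,   0.        , 251.12268771],
       [  0.        , 488.60419336, 195.53145862],
       [  0.        ,   0.        ,   1.        ]]), 'k1': -0.1369371575586831, 'xyz': array([ 401.44768624,  -11.51975107, 1393.91084211]), 'orientation': array([[ 0.00514865, -0.99657385,  0.08254729],
       [-0.99998542, -0.00526557, -0.00119872],
       [ 0.00162927, -0.08253992, -0.99658643]])}
{'camera_matrix': array([[472.25781511,   0.        , 250.97054655],
       [  0.        , 472.25781511, 191.6499433 ],
       [  0.        ,   0.        ,   1.        ]]), 'k1': 0.05908818408928991, 'xyz': array([1017.42741462, -585.01091808,  923.80130457]), 'orientation': array([[ 0.77073199,  0.47497084, -0.42470566],
       [ 0.63704855, -0.58687952,  0.49974151],
       [-0.01188841, -0.65572489, -0.75490631]])}
0.1 [204.68781301 590.0552455  230.52422218] [[-9.44823536e-01  3.27579408e-01 -4.65315415e-04]
 [ 3.27579733e-01  9.44822312e-01 -1.52215604e-03]
 [-5.89865868e-05 -1.59059675e-03 -9.99998733e-01]] 85.30609306248171
```

View pics/top0b.png

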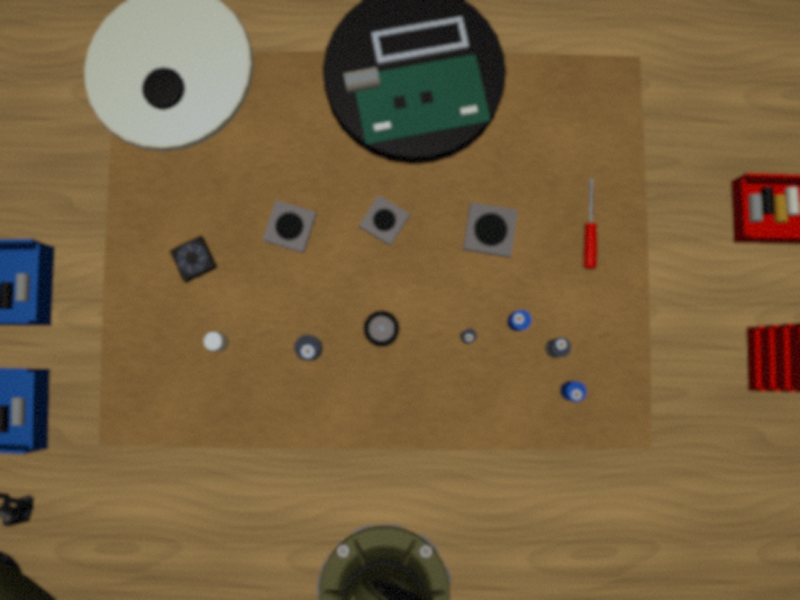

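View pics/scene0b.png

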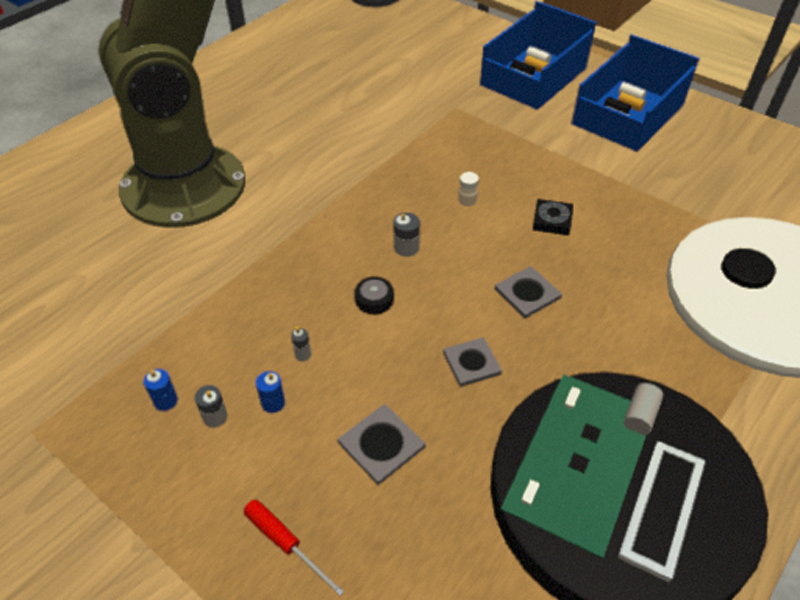

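The top view (800-px scale) shows the holders at (384,219) small, (290,225) medium and (491,229) large. The motors are at (468,336) small, (558,347) medium and (309,348) large, with blue decoys at (519,320) and (574,391). I'll enlarge it to read these more closely.

Run:
```python
import cv2,numpy as np
im=cv2.imread('pics/top0.png')
a=cv2.resize(im[190:262,180:380],None,fx=4,fy=4,interpolation=cv2.INTER_CUBIC)
b=cv2.resize(im[120:170,160:360],None,fx=4,fy=4,interpolation=cv2.INTER_CUBIC)
cv2.imwrite('pics/c1.png',np.vstack([b,a]))
```

```text
(no output)
```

View pics/c1.png

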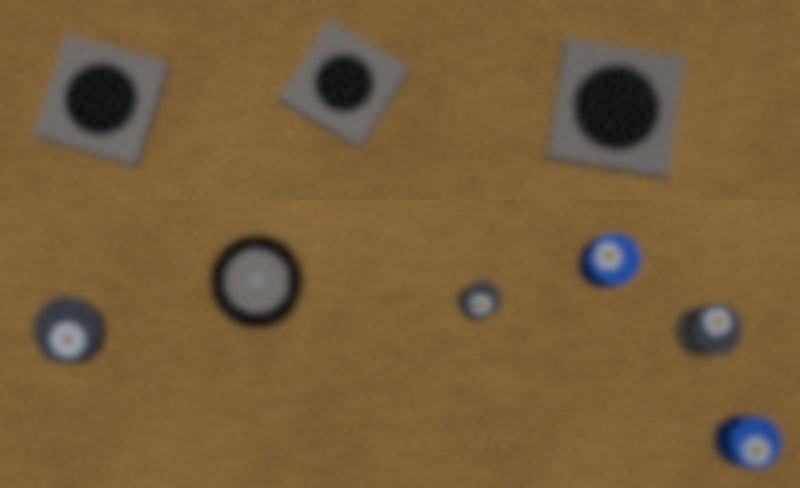

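In the crop, the pockets are at medium (101,98), small (344,83) and large (617,107). The motor tops are at small (481,300), medium (712,329) and large (69,331).

Run:
```python
from h import *
m=arm.camera_model("top")
for n,x,y,z in [("hm",101,98,8),("hs",344,83,8),("hl",617,107,8)]: print(n,px2w(m,x/4+159.6,y/4+119.6,z))
for n,x,y,z in [("s",481,300,52),("m",712,329,58),("l",69,331,64),("blue1",612,259,58),("blue2",753,441,58),("wheel",257,281,26)]: print(n,px2w(m,x/4+179.6,(y-200)/4+189.6,z))
print(px2w(m,213/1.5625,341/1.5625,56))
w=arm.camera_model("wrist"); s=arm.get_state(); R=np.array(s['eef_rot'])
print(R.T@(w['xyz']-s['eef_pos']), R.T@w['orientation'],w['camera_matrix'],w['k1'])
```

```text
hm [664.  178.6   8. ]
hs [675.5   3.5   8. ]
hl [ 659.4 -193.2    8. ]
s [ 460.7 -147.5   52. ]
m [ 441.  -306.5   58. ]
l [437.5 134.3  64. ]
blue1 [ 488.9 -237.4   58. ]
blue2 [ 364.1 -334.4   58. ]
wheel [474.4   7.   26. ]
[447.8 303.2  56. ]
[  81.43187384   -0.45996644 -143.50124828] [[-1.18709201e-07 -9.47158256e-01 -3.20766640e-01]
 [ 9.99999736e-01 -2.33183784e-04  6.88173924e-04]
 [-7.26607193e-04 -3.20766555e-01  9.47158006e-01]] [[272.72361999   0.         255.9123593 ]
 [  0.         272.72361999 187.57984014]
 [  0.           0.           1.        ]] -0.045721965396354675
```

Add to h.py:
```python
def go(x,y,z,yaw=None):
    "shift (tool axes, units of 500 mm) and twist (deg) from the pose now to TCP x,y,z; yaw = wanted angle of closing line, deg"
    s=arm.get_state(); R=np.array(s['eef_rot']); d=R.T@(np.array([x,y,z])-s['eef_pos'])/500
    t=0
    a=np.degrees(np.arctan2(R[1,1],R[0,1]))
    if yaw is not None: t=-(((yaw-a)+90)%180-90)
    print('t',round(s['time_s'],2),'pos',np.round(s['eef_pos'],1),'closing',round(a,1),'q',np.round(s['joint_positions'],2),'open',round(s['opening'],1),'F',np.round(s['ft_force'],1))
    print('d',d.round(4),'mm',round(np.linalg.norm(d)*500),'twist8',round(t/8,2))
```

```text
(no output)
```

Emit:
{"method": "carry_out", "body": {"moves": [{"offset": [-0.0724, -0.043, 0]}, {"offset": [-0.0724, -0.043, 0]}, {"offset": [-0.0724, -0.043, 0]}, {"offset": [-0.0724, -0.043, 0]}, {"offset": [-0.0724, -0.043, 0]}, {"offset": [-0.0724, -0.043, 0]}, {"offset": [-0.0724, -0.043, 0]}, {"offset": [-0.0724, -0.043, 0]}, {"offset": [-0.0724, -0.043, 0]}, {"offset": [0, 0, 0]}], "hand": 0}}

```text
schema error: expected keys offset, twist
```

```bash
python3 -c "
from h import *
go(460,-147,200,70)"
```

```text
t 0.1 pos [204.7 590.1 230.5] closing 70.9 q [-1.13  0.51 -0.24  1.5   0.13  1.15 -0.15] open 85.3 F [-0.4 -0.4  1. ]
d [-0.9653 -1.2254  0.0631] mm 781 twist8 0.11
```

Emit:
{"method": "carry_out", "body": {"moves": [{"offset": [-0.0724, -0.043, 0], "twist": 0}, {"offset": [-0.0724, -0.043, 0], "twist": 0}, {"offset": [-0.0724, -0.043, 0], "twist": 0}, {"offset": [-0.0724, -0.043, 0], "twist": 0}, {"offset": [-0.0724, -0.043, 0], "twist": 0}, {"offset": [-0.0724, -0.043, 0], "twist": 0}, {"offset": [-0.0724, -0.043, 0], "twist": 0}, {"offset": [-0.0724, -0.043, 0], "twist": 0}, {"offset": [-0.0724, -0.043, 0], "twist": 0}, {"offset": [0, 0, 0], "twist": 0}], "hand": 0}}

```text
time_s: 1.1
eef_pos: [453.5, 294.5, 230.8]
eef_rot: [[-0.942, 0.337, 0.001], [0.337, 0.942, -0.004], [-0.003, -0.003, -1.0]]
ft_force: [-0.4, -0.7, -0.5]
opening: 85.3
gripper_force: 0.0
```

```bash
python3 -c "
from h import *
go(460,-147,200,70)"
```

```text
t 1.1 pos [453.5 294.5 230.8] closing 70.3 q [-0.51  0.38 -0.17  1.72  0.08  1.05  0.53] open 85.3 F [-0.4 -0.7 -0.5]
d [-0.3095 -0.8268  0.065 ] mm 443 twist8 0.04
```

Emit:
{"method": "carry_out", "body": {"moves": [{"offset": [-0.031, -0.0827, 0.002], "twist": 0}, {"offset": [-0.031, -0.0827, 0.002], "twist": 0}, {"offset": [-0.031, -0.0827, 0.002], "twist": 0}, {"offset": [-0.031, -0.0827, 0.002], "twist": 0}, {"offset": [-0.031, -0.0827, 0.002], "twist": 0}, {"offset": [-0.031, -0.0827, 0.002], "twist": 0}, {"offset": [-0.031, -0.0827, 0.002], "twist": 0}, {"offset": [-0.031, -0.0827, 0.002], "twist": 0}, {"offset": [-0.031, -0.0827, 0.002], "twist": 0}, {"offset": [-0.031, -0.0827, 0.002], "twist": 0}, {"offset": [0, 0, 0], "twist": 0}, {"offset": [0, 0, 0], "twist": 0}]}}

```text
time_s: 2.3
eef_pos: [459.8, -141.1, 220.9]
eef_rot: [[-0.944, 0.33, -0.001], [0.33, 0.944, 0.0], [0.001, 0.0, -1.0]]
ft_force: [-0.1, 0.1, -0.2]
opening: 85.4
gripper_force: 0.0
```

```bash
python3 -c "
from h import *
go(460.7,-147.5,100)
m,im=snap('wrist','w1.png')
cv2.imwrite('pics/w1b.png',cv2.resize(im,(800,600)))
def w2p(p):
    K=np.array(m['camera_matrix']);q=np.array(m['orientation']).T@(np.array(p)-m['xyz']);s=q[:2]/q[2];s=s*(1+m['k1']*(s@s));return (K@[*s,1])[:2].round(1)
print(w2p([460.7,-147.5,52]),w2p([460.7,-147.5,0]))
"
```

```text
t 2.3 pos [ 459.8 -141.1  220.9] closing 70.7 q [ 0.25  0.29 -0.    1.88  0.    0.97  1.48] open 85.4 F [-0.1  0.1 -0.2]
d [-0.0061 -0.0116  0.2418] mm 121 twist8 0.0
[251.2 170.6] [251.8 160.7]
```

View pics/w1b.png

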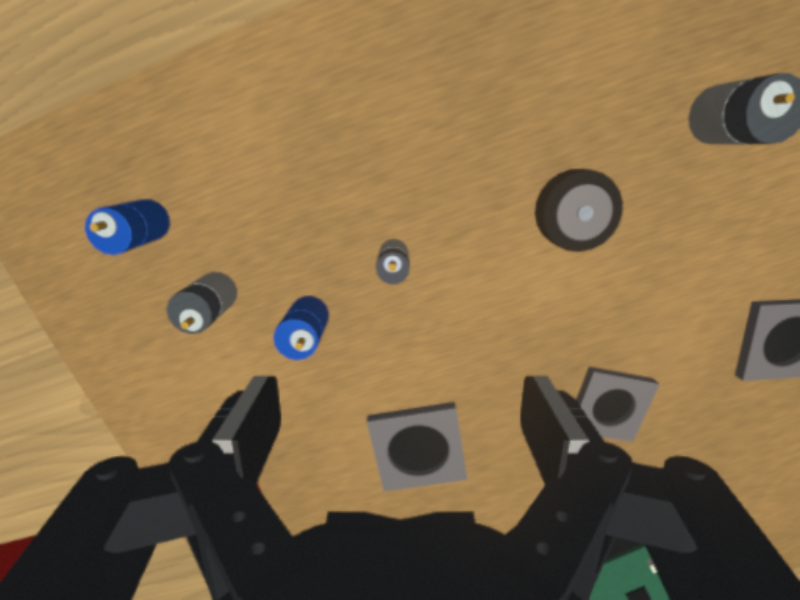

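The wrist view shows the small motor's top at (393,267), which matches the predicted (392.5,266.6). The medium top is at (191,308), and the large and small pockets are at (419,450) and (614,407). The estimates hold, so I'll go down.

```bash
python3 -c "
from h import *
m=arm.camera_model('wrist')
for u,v,z in [(191,308,58),(419,450,4),(614,407,4)]: print(px2w(m,u/1.5625,v/1.5625,z))
go(460.7,-147.5,16)"
```

```text
[ 439.3 -304.4   58. ]
[ 665.4 -190.3    4. ]
[681.9   9.7   4. ]
t 2.35 pos [ 460.  -139.8  221. ] closing 70.9 q [ 0.25  0.29 -0.    1.88  0.    0.97  1.48] open 85.3 F [ 0.5  1.4 -0.1]
d [-0.0068 -0.0144  0.4099] mm 205 twist8 0.0
```

Emit:
{"method": "carry_out", "body": {"moves": [{"offset": [-0.003, -0.006, 0.08], "twist": 0}, {"offset": [-0.003, -0.006, 0.08], "twist": 0}, {"offset": [0, 0, 0.07], "twist": 0}, {"offset": [0, 0, 0.06], "twist": 0}, {"offset": [0, 0, 0], "twist": 0}, {"offset": [0, 0, 0], "twist": 0}]}}

```text
time_s: 2.95
eef_pos: [461.2, -145.8, 76.6]
eef_rot: [[-0.945, 0.326, -0.001], [0.326, 0.945, 0.001], [0.001, 0.0, -1.0]]
ft_force: [0.6, -0.2, 0.0]
opening: 85.3
gripper_force: 0.0
```

```bash
python3 -c "
from h import *
go(460.7,-147.5,16)"
```

```text
t 2.95 pos [ 461.2 -145.8   76.6] closing 71.0 q [ 0.26  0.49 -0.01  2.06  0.    0.59  1.49] open 85.3 F [ 0.6 -0.2  0. ]
d [-0.0002 -0.0036  0.1212] mm 61 twist8 0.0
```

Emit:
{"method": "carry_out", "body": {"moves": [{"offset": [0, -0.003, 0.04], "twist": 0}, {"offset": [0, 0, 0.04], "twist": 0}, {"offset": [0, 0, 0.04], "twist": 0}, {"offset": [0, 0, 0], "twist": 0}, {"offset": [0, 0, 0], "twist": 0}]}}

```text
time_s: 3.45
eef_pos: [461.5, -148.4, 17.7]
eef_rot: [[-0.945, 0.327, 0.002], [0.327, 0.945, -0.0], [-0.002, 0.0, -1.0]]
ft_force: [0.3, -0.5, -0.4]
opening: 85.2
gripper_force: 0.0
```

Emit:
{"method": "carry_out", "body": {"moves": [{"offset": [0, 0, 0], "twist": 0}, {"offset": [0, 0, 0], "twist": 0}, {"offset": [0, 0, 0], "twist": 0}, {"offset": [0, 0, 0], "twist": 0}, {"offset": [0, 0, 0], "twist": 0}, {"offset": [0, 0, 0], "twist": 0}, {"offset": [0, 0, 0], "twist": 0}, {"offset": [0, 0, 0], "twist": 0}, {"offset": [0, 0, 0], "twist": 0}, {"offset": [0, 0, 0], "twist": 0}], "hand": 1}}

```text
time_s: 4.45
eef_pos: [460.8, -148.7, 16.9]
eef_rot: [[-0.945, 0.328, 0.001], [0.328, 0.945, -0.0], [-0.001, -0.0, -1.0]]
ft_force: [-0.2, 0.6, 8.0]
opening: 24.9
gripper_force: 58.4
```

```bash
python3 -c "
from h import *
go(675.5,3.5,110)"
```

```text
t 4.45 pos [ 460.8 -148.7   16.9] closing 70.9 q [ 0.26  0.59 -0.    2.12  0.01  0.43  1.49] open 24.9 F [-0.2  0.6  8. ]
d [-0.3061  0.4284 -0.186 ] mm 279 twist8 0.0
```

Emit:
{"method": "carry_out", "body": {"moves": [{"offset": [0, 0, -0.05], "twist": 0}, {"offset": [0, 0, -0.08], "twist": 0}, {"offset": [0, 0, -0.08], "twist": 0}, {"offset": [-0.0437, 0.0612, -0.01], "twist": 0}, {"offset": [-0.0437, 0.0612, -0.01], "twist": 0}, {"offset": [-0.0437, 0.0612, -0.01], "twist": 0}, {"offset": [-0.0437, 0.0612, -0.01], "twist": 0}, {"offset": [-0.0437, 0.0612, 0], "twist": 0}, {"offset": [-0.0437, 0.0612, 0], "twist": 0}, {"offset": [-0.0437, 0.0612, 0], "twist": 0}, {"offset": [0, 0, 0], "twist": 0}, {"offset": [0, 0, 0], "twist": 0}]}}

```text
time_s: 5.65
eef_pos: [674.9, 4.4, 140.3]
eef_rot: [[-0.945, 0.326, -0.002], [0.326, 0.945, -0.0], [0.002, -0.001, -1.0]]
ft_force: [-0.5, -0.6, -0.2]
opening: 24.5
gripper_force: 59.0
```

```bash
cat >> h.py <<'E'
def w2p(m,p):
    K=np.array(m['camera_matrix']);q=np.array(m['orientation']).T@(np.array(p)-m['xyz']);s=q[:2]/q[2];s=s*(1+m['k1']*(s@s));return (K@[*s,1])[:2].round(1)
def look(f,pts):
    m,im=snap('wrist','raw_'+f); cv2.imwrite('pics/'+f,cv2.resize(im,(800,600),interpolation=cv2.INTER_CUBIC))
    for p in pts: print(p,'->',(w2p(m,p)*1.5625).round(1))
    import pickle; pickle.dump(m,open('m.pkl','wb'))
def back(u,v,z):
    import pickle; return px2w(pickle.load(open('m.pkl','rb')),u/1.5625,v/1.5625,z)
E
python3 -c "
from h import *
go(675.5,3.5,20)
look('w2.png',[[675.5,3.5,12],[675.5,3.5,4]])"
```

```text
t 5.65 pos [674.9   4.4 140.3] closing 71.0 q [-0.04  0.65 -0.    1.48  0.    1.01  1.19] open 24.5 F [-0.5 -0.6 -0.2]
d [-0.0021 -0.0011  0.2406] mm 120 twist8 0.0
[675.5, 3.5, 12] -> [399.5 279.5]
[675.5, 3.5, 4] -> [399.5 276.1]
```

View pics/w2.png

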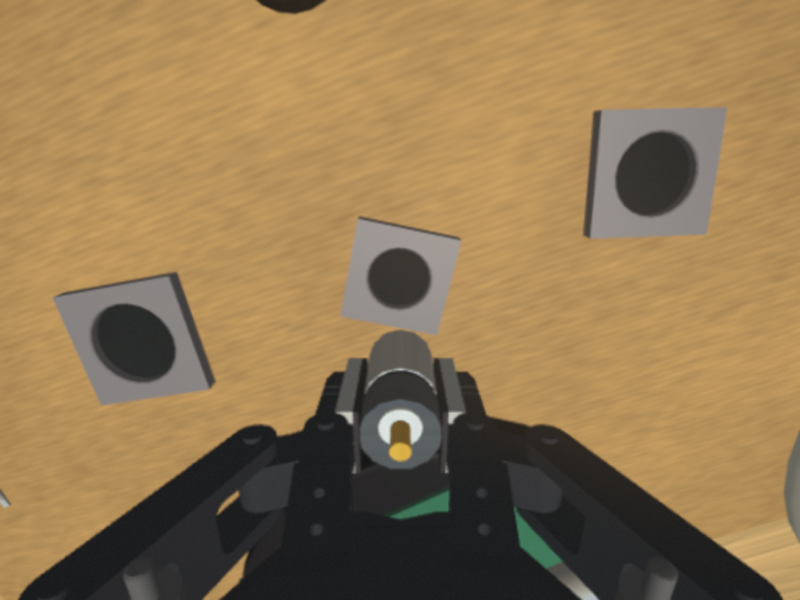

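The small pocket is at (399,278) as predicted, and the motor is held upright and centred, so I'll lower it.

Emit:
{"method": "carry_out", "body": {"moves": [{"offset": [0, 0, 0.07], "twist": 0}, {"offset": [0, 0, 0.07], "twist": 0}, {"offset": [0, 0, 0.05], "twist": 0}, {"offset": [0, 0, 0.02], "twist": 0}, {"offset": [0, 0, 0.015], "twist": 0}, {"offset": [0, 0, 0.012], "twist": 0}, {"offset": [0, 0, 0], "twist": 0}, {"offset": [0, 0, 0], "twist": 0}, {"offset": [0, 0, 0], "twist": 0}]}}

```text
time_s: 6.6
eef_pos: [675.8, 3.7, 23.8]
eef_rot: [[-0.945, 0.328, 0.002], [0.328, 0.945, -0.0], [-0.001, 0.001, -1.0]]
ft_force: [0.4, -0.5, -0.7]
opening: 24.5
gripper_force: 59.1
```

```bash
python3 -c "
from h import *
for p in [(656,173,8),(134,342,8)]: print(back(*p))
go(675.5,3.5,20.5)"
```

```text
[662.8 180.5   8. ]
[ 658.3 -194.3    8. ]
t 6.6 pos [675.8   3.7  23.8] closing 70.9 q [-0.04  0.78 -0.    1.58  0.    0.78  1.19] open 24.5 F [ 0.4 -0.5 -0.7]
d [ 0.0005 -0.0005  0.0066] mm 3 twist8 0.0
```

Emit:
{"method": "carry_out", "body": {"moves": [{"offset": [0, 0, 0.003], "twist": 0}, {"offset": [0, 0, 0.003], "twist": 0}, {"offset": [0, 0, 0], "twist": 0}, {"offset": [0, 0, 0], "twist": 0}]}}

```text
time_s: 7.0
eef_pos: [675.7, 3.7, 21.0]
eef_rot: [[-0.945, 0.328, 0.001], [0.328, 0.945, 0.0], [-0.001, 0.0, -1.0]]
ft_force: [-2.2, 1.5, 7.1]
opening: 24.9
gripper_force: 59.9
```

Contact at 7 N, so the foot is on the floor. I'll release and go up.

Emit:
{"method": "carry_out", "body": {"moves": [{"offset": [0, 0, 0], "twist": 0}, {"offset": [0, 0, 0], "twist": 0}, {"offset": [0, 0, 0], "twist": 0}, {"offset": [0, 0, 0], "twist": 0}, {"offset": [0, 0, 0], "twist": 0}, {"offset": [0, 0, 0], "twist": 0}, {"offset": [0, 0, -0.06], "twist": 0}, {"offset": [0, 0, -0.08], "twist": 0}, {"offset": [0, 0, -0.08], "twist": 0}, {"offset": [0, 0, -0.08], "twist": 0}, {"offset": [0, 0, 0], "twist": 0}, {"offset": [0, 0, 0], "twist": 0}], "hand": 0}}

```text
time_s: 8.2
eef_pos: [675.7, 3.6, 171.0]
eef_rot: [[-0.945, 0.328, 0.002], [0.328, 0.945, 0.0], [-0.002, 0.001, -1.0]]
ft_force: [-0.2, 0.0, -0.4]
opening: 85.1
gripper_force: 0.0
```

```bash
python3 -c "
from h import *
look('w3.png',[[675.5,3.5,56]])
go(441,-306.5,200,127)"
```

```text
[675.5, 3.5, 56] -> [399.8 283.3]
t 8.25 pos [674.9   3.7 169.5] closing 70.9 q [-0.04  0.63 -0.    1.44  0.    1.07  1.19] open 85.2 F [-1.1  0.3 -0.9]
d [ 0.2388 -0.7393 -0.0608] mm 390 twist8 -7.02
```

View pics/w3.png

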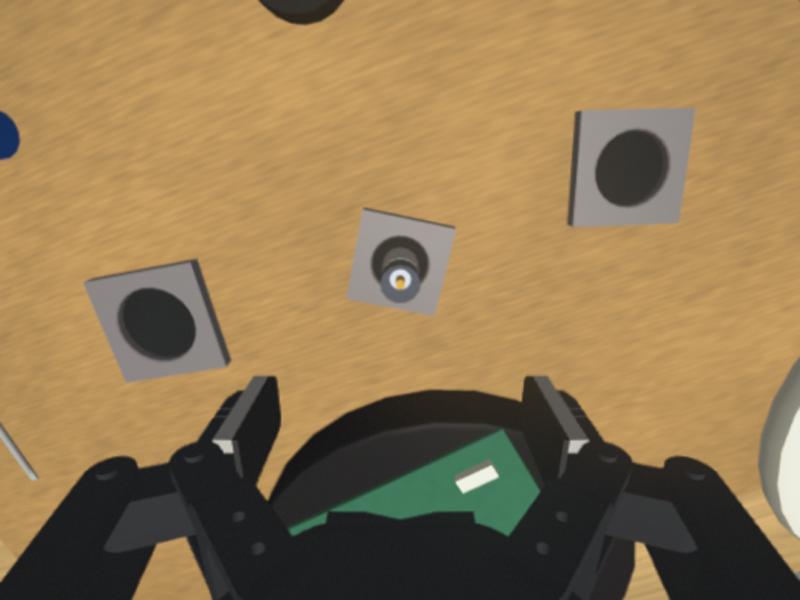

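The small motor stands upright in its pocket at (400,280). Next is the medium motor, with the closing line at about 110° to clear the blue ones.

Emit:
{"method": "carry_out", "body": {"moves": [{"offset": [0.0265, -0.0821, -0.005], "twist": 0}, {"offset": [0.0265, -0.0821, -0.005], "twist": 0}, {"offset": [0.0265, -0.0821, -0.005], "twist": 0}, {"offset": [0.0265, -0.0821, -0.005], "twist": 0}, {"offset": [0.0265, -0.0821, -0.005], "twist": 0}, {"offset": [0.0265, -0.0821, -0.005], "twist": 0}, {"offset": [0.0265, -0.0821, -0.005], "twist": 0}, {"offset": [0.0265, -0.0821, -0.005], "twist": 0}, {"offset": [0.0265, -0.0821, -0.005], "twist": 0}, {"offset": [0, 0, 0], "twist": 0}]}}

```text
time_s: 9.25
eef_pos: [436.0, -312.1, 191.2]
eef_rot: [[-0.942, 0.337, -0.004], [0.337, 0.942, -0.002], [0.004, -0.003, -1.0]]
ft_force: [0.7, -0.6, 0.5]
opening: 85.2
gripper_force: 0.0
```

Emit:
{"method": "carry_out", "body": {"moves": [{"offset": [0, 0, 0], "twist": -0.8}, {"offset": [0, 0, 0], "twist": -0.8}, {"offset": [0, 0, 0], "twist": -0.8}, {"offset": [0, 0, 0], "twist": -0.8}, {"offset": [0, 0, 0], "twist": -0.8}, {"offset": [0, 0, 0], "twist": -0.8}, {"offset": [0, 0, 0], "twist": 0}, {"offset": [0, 0, 0], "twist": 0}]}}

```text
time_s: 10.05
eef_pos: [441.2, -305.9, 191.3]
eef_rot: [[-0.945, -0.327, -0.001], [-0.327, 0.945, 0.001], [0.001, 0.002, -1.0]]
ft_force: [-0.1, -0.9, 0.4]
opening: 85.3
gripper_force: 0.0
```

```bash
python3 -c "
from h import *
go(441,-306,20,110)
look('w4.png',[[441,-306,58]])"
```

```text
t 10.05 pos [ 441.2 -305.9  191.3] closing 109.1 q [ 0.66  0.41 -0.15  1.79  0.07  0.95  2.39] open 85.3 F [-0.1 -0.9  0.4]
d [ 1.000e-04 -6.000e-04  3.426e-01] mm 171 twist8 -0.11
[441, -306, 58] -> [400.8 276.2]
```

View pics/w4.png

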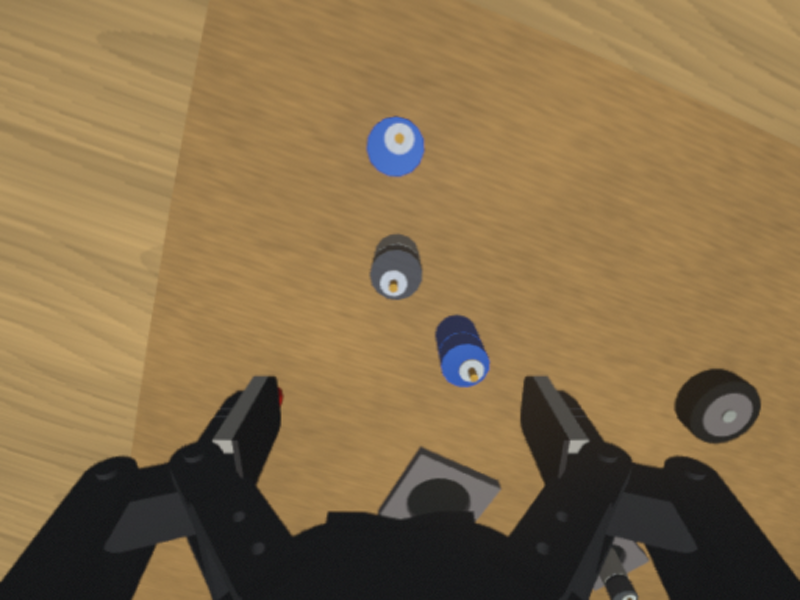

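The medium motor's top is at (396.5,274), about 3 mm towards tool −y; the blue ones are clear of the finger line. Going down.

Emit:
{"method": "carry_out", "body": {"moves": [{"offset": [0, -0.0055, 0.08], "twist": 0}, {"offset": [0, 0, 0.08], "twist": 0}, {"offset": [0, 0, 0.07], "twist": 0}, {"offset": [0, 0, 0.06], "twist": 0}, {"offset": [0, 0, 0.052], "twist": 0}, {"offset": [0, 0, 0], "twist": 0}, {"offset": [0, 0, 0], "twist": 0}, {"offset": [0, 0, 0], "twist": 0}]}}

```text
time_s: 10.9
eef_pos: [443.2, -309.4, 22.6]
eef_rot: [[-0.944, -0.329, 0.002], [-0.329, 0.944, -0.001], [-0.001, -0.002, -1.0]]
ft_force: [-0.5, -0.2, 0.1]
opening: 85.5
gripper_force: 0.0
```

Emit:
{"method": "carry_out", "body": {"moves": [{"offset": [0, 0, 0], "twist": 0}, {"offset": [0, 0, 0], "twist": 0}, {"offset": [0, 0, 0], "twist": 0}, {"offset": [0, 0, 0], "twist": 0}, {"offset": [0, 0, 0], "twist": 0}, {"offset": [0, 0, 0], "twist": 0}, {"offset": [0, 0, 0], "twist": 0}, {"offset": [0, 0, 0], "twist": 0}, {"offset": [0, 0, 0], "twist": 0}], "hand": 1}}

```text
time_s: 11.8
eef_pos: [442.7, -309.2, 22.1]
eef_rot: [[-0.944, -0.33, 0.001], [-0.33, 0.944, -0.001], [-0.001, -0.001, -1.0]]
ft_force: [-0.7, 0.2, 5.6]
opening: 34.8
gripper_force: 59.2
```

```bash
python3 -c "
from h import *
go(663.5,179.3,150)"
```

```text
t 11.8 pos [ 442.7 -309.2   22.1] closing 109.3 q [ 0.64  0.64 -0.11  1.97  0.13  0.54  2.35] open 34.8 F [-0.7  0.2  5.6]
d [-0.7394  0.7764 -0.2562] mm 551 twist8 0.0
```

Emit:
{"method": "carry_out", "body": {"moves": [{"offset": [0, 0, -0.05], "twist": 0}, {"offset": [0, 0, -0.08], "twist": 0}, {"offset": [0, 0, -0.08], "twist": 0}, {"offset": [0, 0, -0.046], "twist": 0}, {"offset": [-0.0569, 0.0597, 0], "twist": 0}, {"offset": [-0.0569, 0.0597, 0], "twist": 0}, {"offset": [-0.0569, 0.0597, 0], "twist": 0}, {"offset": [-0.0569, 0.0597, 0], "twist": 0}, {"offset": [-0.0569, 0.0597, 0], "twist": 0}, {"offset": [-0.0569, 0.0597, 0], "twist": 0}, {"offset": [-0.0569, 0.0597, 0], "twist": 0}, {"offset": [-0.0569, 0.0597, 0], "twist": 0}]}}

```text
time_s: 13.0
eef_pos: [578.6, -6.9, 149.2]
eef_rot: [[-0.944, -0.33, -0.0], [-0.33, 0.944, -0.0], [0.001, -0.0, -1.0]]
ft_force: [0.0, 0.0, -1.2]
opening: 35.1
gripper_force: 60.2
```

Emit:
{"method": "carry_out", "body": {"moves": [{"offset": [-0.0569, 0.0597, 0], "twist": 0}, {"offset": [-0.0569, 0.0597, 0], "twist": 0}, {"offset": [-0.0569, 0.0597, 0], "twist": 0}, {"offset": [-0.0569, 0.0597, 0], "twist": 0}, {"offset": [-0.0569, 0.0597, 0], "twist": 0}, {"offset": [0, 0, 0], "twist": 0}, {"offset": [0, 0, 0], "twist": 0}, {"offset": [0, 0, 0], "twist": 0}]}}

```text
time_s: 13.8
eef_pos: [663.1, 177.9, 148.9]
eef_rot: [[-0.944, -0.329, -0.001], [-0.329, 0.944, -0.001], [0.001, -0.001, -1.0]]
ft_force: [0.5, 0.1, -1.8]
opening: 35.1
gripper_force: 60.3
```

```bash
python3 -c "
from h import *
go(663.5,179.3,26)
look('w5.png',[[663.5,179.3,8]])"
```

```text
t 13.8 pos [663.1 177.9 148.9] closing 109.2 q [-0.21  0.67 -0.15  1.43  0.11  1.06  1.52] open 35.1 F [ 0.5  0.1 -1.8]
d [-0.002   0.0026  0.2457] mm 123 twist8 0.0
[663.5, 179.3, 8] -> [403.1 274.8]
```

View pics/w5.png

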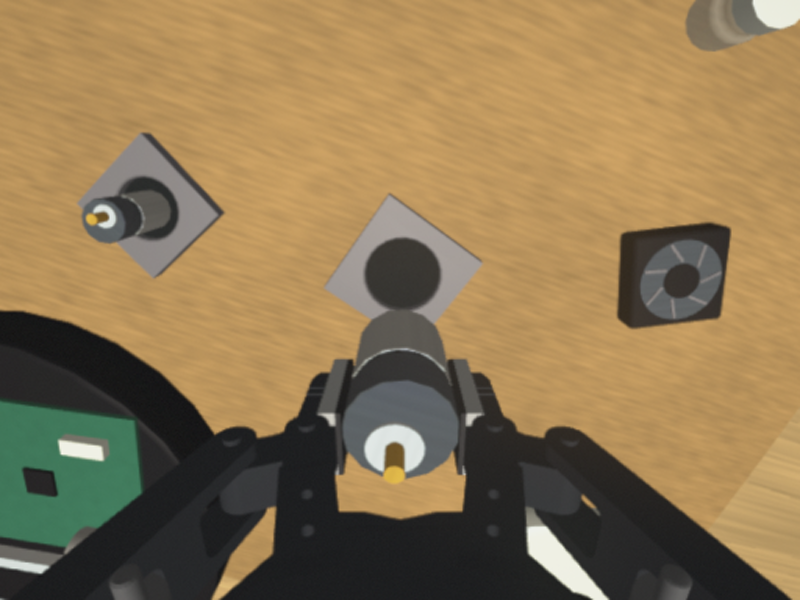

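The pocket is at (402,274) as predicted. Lowering.

Emit:
{"method": "carry_out", "body": {"moves": [{"offset": [-0.001, 0.0023, 0.07], "twist": 0}, {"offset": [0, 0, 0.07], "twist": 0}, {"offset": [0, 0, 0.05], "twist": 0}, {"offset": [0, 0, 0.025], "twist": 0}, {"offset": [0, 0, 0.015], "twist": 0}, {"offset": [0, 0, 0.009], "twist": 0}, {"offset": [0, 0, 0.006], "twist": 0}, {"offset": [0, 0, 0.003], "twist": 0}, {"offset": [0, 0, 0], "twist": 0}, {"offset": [0, 0, 0], "twist": 0}, {"offset": [0, 0, 0], "twist": 0}]}}

```text
time_s: 14.95
eef_pos: [664.1, 180.9, 26.2]
eef_rot: [[-0.944, -0.33, 0.001], [-0.33, 0.944, 0.0], [-0.002, -0.0, -1.0]]
ft_force: [-0.7, -0.7, 3.7]
opening: 34.9
gripper_force: 60.4
```

Emit:
{"method": "carry_out", "body": {"moves": [{"offset": [0, 0, 0], "twist": 0}, {"offset": [0, 0, 0], "twist": 0}, {"offset": [0, 0, 0], "twist": 0}, {"offset": [0, 0, 0], "twist": 0}, {"offset": [0, 0, 0], "twist": 0}, {"offset": [0, 0, 0], "twist": 0}, {"offset": [0, 0, -0.06], "twist": 0}, {"offset": [0, 0, -0.08], "twist": 0}, {"offset": [0, 0, -0.08], "twist": 0}, {"offset": [0, 0, -0.08], "twist": 0}, {"offset": [0, 0, 0], "twist": 0}, {"offset": [0, 0, 0], "twist": 0}], "hand": 0}}

```text
time_s: 16.15
eef_pos: [664.0, 180.8, 176.5]
eef_rot: [[-0.944, -0.33, 0.002], [-0.33, 0.944, 0.001], [-0.002, -0.0, -1.0]]
ft_force: [-0.9, 0.5, -0.6]
opening: 85.3
gripper_force: 0.0
```

```bash
python3 -c "
from h import *
go(437.5,134.3,190)
look('w6.png',[[663.5,179.3,62]])"
```

```text
t 16.15 pos [664.  180.8 176.5] closing 109.3 q [-0.22  0.64 -0.16  1.39  0.11  1.11  1.52] open 85.3 F [-0.9  0.5 -0.6]
d [ 0.4583  0.0617 -0.0281] mm 232 twist8 0.0
[663.5, 179.3, 62] -> [399.4 283. ]
```

View pics/w6.png

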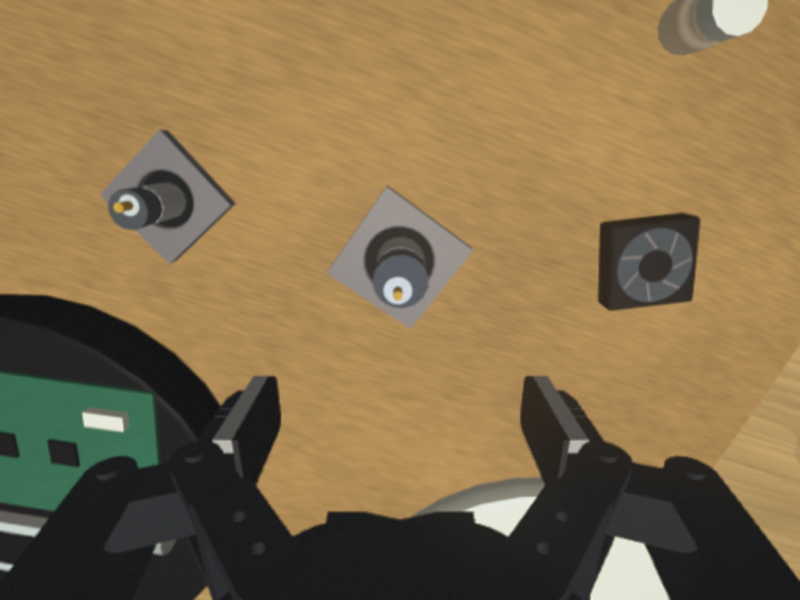

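The medium motor stands in its pocket at (400,280). Next is the large motor.

Emit:
{"method": "carry_out", "body": {"moves": [{"offset": [0.0764, 0.0103, -0.0047], "twist": 0}, {"offset": [0.0764, 0.0103, -0.0047], "twist": 0}, {"offset": [0.0764, 0.0103, -0.0047], "twist": 0}, {"offset": [0.0764, 0.0103, -0.0047], "twist": 0}, {"offset": [0.0764, 0.0103, -0.0047], "twist": 0}, {"offset": [0.0764, 0.0103, -0.0047], "twist": 0}, {"offset": [0, 0, 0], "twist": 0}, {"offset": [0, 0, 0], "twist": 0}, {"offset": [0, 0, 0], "twist": 0}]}}

```text
time_s: 17.1
eef_pos: [437.7, 134.3, 188.9]
eef_rot: [[-0.944, -0.33, -0.0], [-0.33, 0.944, -0.0], [0.0, 0.0, -1.0]]
ft_force: [0.7, -0.4, 0.7]
opening: 86.0
gripper_force: 0.0
```

```bash
python3 -c "
from h import *
go(437.5,134.3,22)
look('w7.png',[[437.5,134.3,64]])"
```

```text
t 17.1 pos [437.7 134.3 188.9] closing 109.3 q [-0.21  0.3  -0.18  1.98  0.07  0.87  1.47] open 86.0 F [ 0.7 -0.4  0.7]
d [3.000e-04 0.000e+00 3.337e-01] mm 167 twist8 0.0
[437.5, 134.3, 64] -> [401.2 279.8]
```

View pics/w7.png

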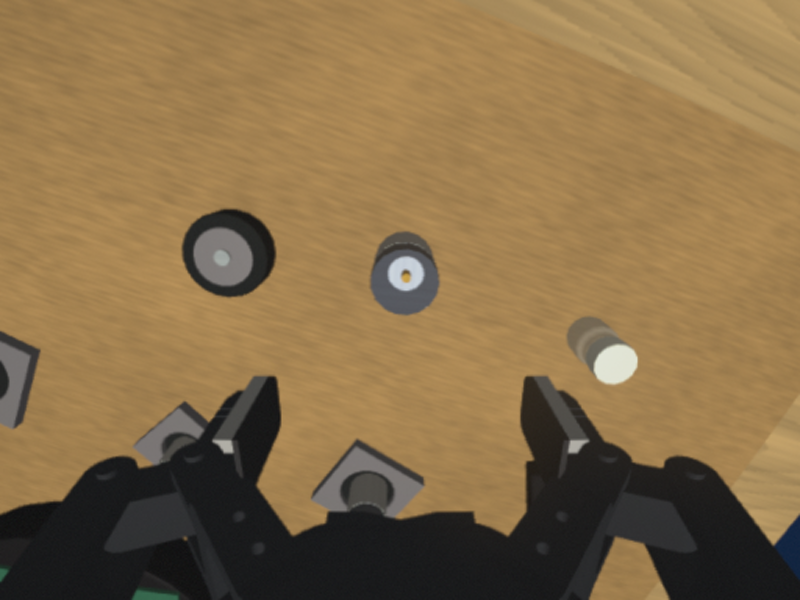

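The large motor's top is at (404.5,280), about 2 mm towards tool +y. Going down and gripping.

Emit:
{"method": "carry_out", "body": {"moves": [{"offset": [0, 0.004, 0.08], "twist": 0}, {"offset": [0, 0, 0.08], "twist": 0}, {"offset": [0, 0, 0.07], "twist": 0}, {"offset": [0, 0, 0.06], "twist": 0}, {"offset": [0, 0, 0.046], "twist": 0}, {"offset": [0, 0, 0], "twist": 0}, {"offset": [0, 0, 0], "twist": 0}, {"offset": [0, 0, 0], "twist": 0}]}}

```text
time_s: 17.95
eef_pos: [437.3, 136.4, 22.2]
eef_rot: [[-0.944, -0.33, 0.001], [-0.33, 0.944, 0.0], [-0.001, -0.0, -1.0]]
ft_force: [0.2, 0.5, 0.8]
opening: 85.1
gripper_force: 0.0
```

Emit:
{"method": "carry_out", "body": {"moves": [{"offset": [0, 0, 0], "twist": 0}, {"offset": [0, 0, 0], "twist": 0}, {"offset": [0, 0, 0], "twist": 0}, {"offset": [0, 0, 0], "twist": 0}, {"offset": [0, 0, 0], "twist": 0}, {"offset": [0, 0, 0], "twist": 0}, {"offset": [0, 0, 0], "twist": 0}, {"offset": [0, 0, 0], "twist": 0}, {"offset": [0, 0, 0], "twist": 0}], "hand": 1}}

```text
time_s: 18.85
eef_pos: [436.8, 136.2, 22.3]
eef_rot: [[-0.944, -0.33, 0.001], [-0.33, 0.944, 0.0], [-0.002, -0.0, -1.0]]
ft_force: [-1.6, -1.3, 8.6]
opening: 45.0
gripper_force: 60.1
```

```bash
python3 -c "
from h import *
go(659,-193.7,150)"
```

```text
t 18.85 pos [436.8 136.2  22.3] closing 109.3 q [-0.27  0.56 -0.12  2.18  0.16  0.41  1.38] open 45.0 F [-1.6 -1.3  8.6]
d [-0.2022 -0.7696 -0.255 ] mm 418 twist8 0.0
```

Emit:
{"method": "carry_out", "body": {"moves": [{"offset": [0, 0, -0.05], "twist": 0}, {"offset": [0, 0, -0.08], "twist": 0}, {"offset": [0, 0, -0.08], "twist": 0}, {"offset": [0, 0, -0.045], "twist": 0}, {"offset": [-0.0202, -0.077, 0], "twist": 0}, {"offset": [-0.0202, -0.077, 0], "twist": 0}, {"offset": [-0.0202, -0.077, 0], "twist": 0}, {"offset": [-0.0202, -0.077, 0], "twist": 0}, {"offset": [-0.0202, -0.077, 0], "twist": 0}, {"offset": [-0.0202, -0.077, 0], "twist": 0}, {"offset": [-0.0202, -0.077, 0], "twist": 0}, {"offset": [-0.0202, -0.077, 0], "twist": 0}]}}

```text
time_s: 20.05
eef_pos: [614.4, -129.4, 148.7]
eef_rot: [[-0.944, -0.33, -0.001], [-0.33, 0.944, 0.0], [0.001, 0.0, -1.0]]
ft_force: [0.1, 0.3, -2.3]
opening: 44.9
gripper_force: 62.2
```

Emit:
{"method": "carry_out", "body": {"moves": [{"offset": [-0.0202, -0.077, 0], "twist": 0}, {"offset": [-0.0202, -0.077, 0], "twist": 0}, {"offset": [0, 0, 0], "twist": 0}, {"offset": [0, 0, 0], "twist": 0}, {"offset": [0, 0, 0], "twist": 0}]}}

```text
time_s: 20.55
eef_pos: [658.1, -192.5, 148.5]
eef_rot: [[-0.944, -0.331, -0.001], [-0.331, 0.944, 0.001], [0.001, 0.002, -1.0]]
ft_force: [-0.2, -1.1, -3.2]
opening: 45.1
gripper_force: 62.4
```

```bash
python3 -c "
from h import *
go(659,-193.7,26)
look('w8.png',[[659,-193.7,8]])"
```

```text
t 20.55 pos [ 658.1 -192.5  148.5] closing 109.3 q [ 0.33  0.66 -0.14  1.43  0.1   1.05  2.07] open 45.1 F [-0.2 -1.1 -3.2]
d [-0.0011 -0.0034  0.245 ] mm 123 twist8 0.0
[659, -193.7, 8] -> [398.8 274.4]
```

View pics/w8.png

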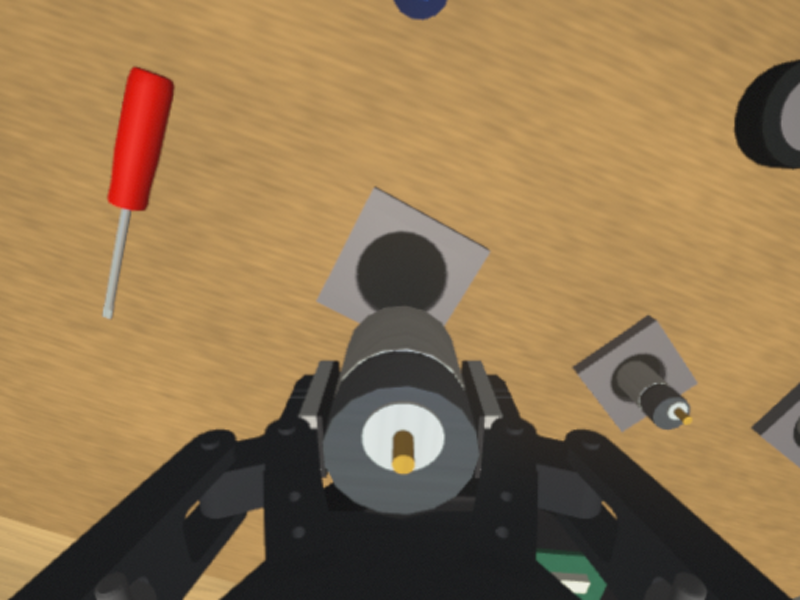

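The large pocket is at (402,274), about 1.5 mm from the prediction and straight below the motor. Lowering.

Emit:
{"method": "carry_out", "body": {"moves": [{"offset": [0, 0, 0.07], "twist": 0}, {"offset": [0, 0, 0.07], "twist": 0}, {"offset": [0, 0, 0.05], "twist": 0}, {"offset": [0, 0, 0.025], "twist": 0}, {"offset": [0, 0, 0.015], "twist": 0}, {"offset": [0, 0, 0.008], "twist": 0}, {"offset": [0, 0, 0.006], "twist": 0}, {"offset": [0, 0, 0.002], "twist": 0}, {"offset": [0, 0, 0], "twist": 0}, {"offset": [0, 0, 0], "twist": 0}, {"offset": [0, 0, 0], "twist": 0}]}}

```text
time_s: 21.7
eef_pos: [659.1, -194.1, 26.5]
eef_rot: [[-0.944, -0.33, 0.001], [-0.33, 0.944, -0.0], [-0.001, -0.001, -1.0]]
ft_force: [-0.5, 0.3, -0.6]
opening: 44.7
gripper_force: 62.5
```

Emit:
{"method": "carry_out", "body": {"moves": [{"offset": [0, 0, 0.002], "twist": 0}, {"offset": [0, 0, 0], "twist": 0}, {"offset": [0, 0, 0], "twist": 0}]}}

```text
time_s: 22.0
eef_pos: [659.1, -194.1, 26.5]
eef_rot: [[-0.944, -0.33, 0.001], [-0.33, 0.944, -0.0], [-0.001, -0.001, -1.0]]
ft_force: [-3.1, 1.0, 7.2]
opening: 44.9
gripper_force: 63.6
```

Contact at 7 N. Releasing and going up.

Emit:
{"method": "carry_out", "body": {"moves": [{"offset": [0, 0, 0], "twist": 0}, {"offset": [0, 0, 0], "twist": 0}, {"offset": [0, 0, 0], "twist": 0}, {"offset": [0, 0, 0], "twist": 0}, {"offset": [0, 0, 0], "twist": 0}, {"offset": [0, 0, 0], "twist": 0}, {"offset": [0, 0, -0.06], "twist": 0}, {"offset": [0, 0, -0.08], "twist": 0}, {"offset": [0, 0, -0.08], "twist": 0}, {"offset": [0, 0, -0.08], "twist": 0}, {"offset": [0, 0, 0], "twist": 0}, {"offset": [0, 0, 0], "twist": 0}], "hand": 0}}

```text
time_s: 23.2
eef_pos: [659.2, -194.1, 176.2]
eef_rot: [[-0.944, -0.33, 0.002], [-0.33, 0.944, -0.001], [-0.002, -0.001, -1.0]]
ft_force: [-0.4, 0.2, -0.3]
opening: 85.3
gripper_force: 0.0
```

```bash
python3 -c "
from h import *
go(659,-194,180)
look('w9.png',[[659,-193.7,68]])"
```

```text
t 23.2 pos [ 659.2 -194.1  176.2] closing 109.3 q [ 0.33  0.64 -0.14  1.4   0.1   1.11  2.08] open 85.3 F [-0.4  0.2 -0.3]
d [ 0.0004  0.0004 -0.0077] mm 4 twist8 0.0
[659, -193.7, 68] -> [402.3 287.5]
```

View pics/w9.png

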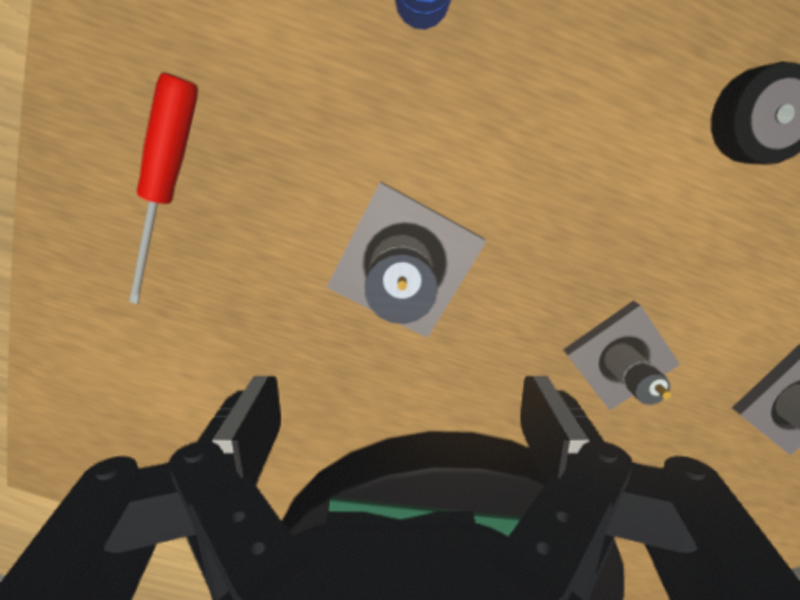

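The large motor stands upright in its pocket at (402,286), and the small one is still upright in its own.

```bash
python3 -c "
from station import arm
print(arm.sign_off())"
```

```text
the job is handed in; nothing more can be done
None
```

All three motors stand upright in the holders of their size, placed small, then medium, then large; the job was handed in at about 23 s, and no verdict came back.

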